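# Load a tube rack past a sprung lane gate

## Robot

A 6-joint arm with a two-finger parallel gripper is mounted at the origin on a cart in front of the work surface, level with it; the furniture and walls round the work are solid. World frame = base frame: x ahead of the robot, y to its left, z up, the work surface at z = 0. Lengths are in mm, angles in degrees, forces in N, time in s.
With the tool pointing down it reaches from about 350 to 850 mm from the base axis. Payload 8.1 kg.
Tool frame: the origin (TCP) lies midway between the tips of the shut fingers; the grasp point (between the pads) lies 19 mm behind it; z points along the fingers, y is the line along which they close (so a half turn about z gives the same grasp; the last joint's range is limited). The gripper opens to 85 mm and grips with 20 to 120 N. Pads are 22 mm wide; open, the fingers measure 114 mm over their backs; the gripper's body (76 mm by 85 mm) begins 54 mm behind the grasp point. The pads swing forward as they close: fully open they stand 13 mm farther back than shut.
Start: joints at [-81.784, 7.471, 85.268, -0, 87.261, -4.893], TCP at [136.106, -584.363, 231.292] pointing down, gripper open.
Joint ranges: [-169.43, 169.43], [-51.17, 129.36], [1.28, 143.12], [-76.62, 256.62], [0, 156.53], [-152.29, 152.29]. Speed limits (degrees/s): [136.94, 136.94, 159.86, 180, 180, 180].

## Interface

Orientations are given as [roll, pitch, yaw] about the fixed x, y, z axes, in that order (R = Rz(yaw) Ry(pitch) Rx(roll)).
In Python, from bench import sense, snapshot, camera_params, hand_in, masks_of, pinpoint gives the robot as it stands.
- The arm moves only by the tool step_arm, never from a script. Its argument "targets" is a list of rows, each an object with "angular": the turn, a rotation vector about the tool's x, y, z scaled (see below), a list of three; "dp": the shift along the tool's x, y, z scaled (see below), a list of three; "fingers": the closure, from 0 (fully open) to 1 (shut). A call has exactly 8 rows; each row is the pose to reach, as a shift and turn from the pose commanded when the call began, along the tool's axes at that moment, turning the shorter way round; what a row does not reach only later rows make up. The controller multiplies each number of a shift by 0.2 m and each number of a turn by 180 degrees. A row lasts 1/8 s, in which the tool goes at most 62.5 mm and 10.7 degrees, less where a joint would pass 70% of its speed; a pose out of reach is approached as far as the arm can. A call with a number of a shift or a turn outside -1 to 1 is refused whole. A call with a gripper value outside its range is refused whole. The fingers move at their own pace and stop on an object; "newtons" is the grip in N (left out, the last holds). Time passes only in rows, so rows that repeat a pose let the fingers close, or fill a call up. It gives the time, the measured TCP pose, the force, the opening and the grip force at its end, in the units of the state.
- sense(): the state, without advancing time (a new reading comes with each control period).
- snapshot(name): name is "scene" or "top" or "wrist"; returns the picture (400x640x3 uint8, blue, green, red); there is no depth.
- camera_params(name): a dict with "vfov" (degrees; the focal length in pixels is half the picture's height over the tangent of half this angle, whatever the lens; pixels are square), "cx", "cy" (the principal point, pixels), "D" ([k1, k2, p1, p2, k3] as OpenCV has them; the pictures are not rectified), "R" (3x3) and "t" (3): a world point X has camera coordinates R X + t. Camera axes: x right, y down, z forward; pixel columns grow to the right and rows downward; lengths in mm; the calibration is good to about 2 mm. A picture is of the moment at which its call begins: read the wrist's pose just before it. camera_params takes no time and is no camera call; for the wrist camera it gives the pose at the moment of the call.
- hand_in(): hands the job in; it is judged then, once.
Trained networks look in the newest picture that a camera, given by its name, has taken for a name from the list of things; names that differ only in an ending like _2 or _b are one class to them, and where a whole thing is asked for, a point or a joint stands for the part that bears it (a point fixed in the world has none). Each returns a list of dicts, best first, with "conf" (0 to 1); they miss things now and then, are a little off and sometimes report something else, mostly with a low value. They report only what shows in the picture. A call takes as long as a camera call. They do not tell look-alikes from the thing itself.
- masks_of(camera, label): "pixels" (400x640 bool, what is visible of it) and "at" ([column, row] in pixels, amid what is visible of it).
- pinpoint(camera, label): "at" ([column, row] in pixels: a listed point, or the origin of a listed thing).
The state is a dict: "time": time; "joint_pos": joint angles; "qd": joint speeds; "joint_efforts": joint torques, N m; "tool_pos": TCP position; "tcp_rot": TCP orientation; "ft_force": force on the tool from outside, world axes, zero at the start; "wrist_torque": the same for the moment, N m; "finger_gap": finger opening in mm; "grip_force": force on a finger pad.
Only numpy, scipy, OpenCV 4.12 (cv2) and the standard library are available. Lean on these libraries where they do the work, as an engineer would, in place of code of your own. Each camera call takes 0.05 s, during which the arm holds its last target. There are 200 camera calls.

## Task

Load the tube rack into the gated lane: with one fingertip push the lane's yellow rail outward to swing the red gate blade out of the lane, and while that finger keeps holding the gate open, push the rack by its rear end with the other finger along the lane, past the gate, until it is fully home against the blue end stop. Then let the gate spring fully shut behind the rack and take the hand away. Nothing is picked up or lifted, the gate must never press against the rack, the tubes stay standing in it, and the oil bottle, Petri dish and staining jar are left where they are.

Things in the scene. Friction and masses are not known exactly. Their poses are not given: they have to be found in the camera images.
- lane: Fixed rack-loading lane. Origin on the desk under its centre line, in the gate blade's plane. +y: the way the rack is pushed; +x: across, to the yellow rail's side (away from the robot). White deck y -200 to +184 mm, top 50 mm above the desk, open at -y. Guide walls along both sides: inner faces x -32 and +32, 6 mm thick, tops 80 mm above the desk. Fingertips at 85 to 95 mm clear walls and blade.
- lane_stop (a point): Centre of the face of the rubber pad on the blue end stop: lane x 0, y +160 mm, 66 mm above the desk. The stop's top is 86 mm above the desk. The rack's front end plate rests on this pad when the rack is fully home.
- gate (a joint): Gate angle about a rod along the lane (lane x +46 mm, 12.5 mm above the desk), rad: 0 shut, grows as rail and blade tilt outward to lane +x; hard stop at 0.70. The blade is clear of the lane from about 0.42; 0.5 is a good value to hold. The spring takes about 1 N on the rail at 0, 3 N at 0.5; let go, it shuts by itself.
- gate_rail (a point): Yellow round rail of the gate, 10 mm thick, along the lane from lane y -235 to +50 mm; this point lies on its axis at lane y -90. Axis at lane x +40 mm, 116 mm above the desk when shut; about x +91, 106 mm above the desk at 0.5 rad. Pushed to lane +x anywhere along its length it opens the gate equally; a finger can slide along it, and with its tip at 90 mm still meets it.
- gate_blade (a point): Red blade of the gate, 8 mm thick (lane y -4 to +4 mm), 14 mm high, passing through a gap in the +x wall. This point is the middle of its tip: shut, at lane x +13 mm, 63 mm above the desk, so it reaches 19 mm into the lane and blocks it. Swinging out, no part of it rises above 80 mm over the desk.
- tube_rack: Off-white tube rack, 58 mm wide (x), 143 long (y), 58 high, 0.13 kg, standing on the deck before the gate, long side along the lane, 3 mm play to each wall. Origin at the centre of its underside. Solid end plates 52 mm wide, 58 high; outer faces at y -72 (rear) and +72 mm, tops 108 mm above the desk. Fully home its origin is at lane y +88 mm, its rear face 12 mm past the blade.
- tube_red_2: Capped sample tube, red cap, 16 mm across, 84 mm long, standing loose in the front part of the rack (cap top 138 mm above the desk). Origin at the centre of its bottom, z along the tube.
- tube_violet_0: Same kind of tube with a violet cap, in the rack.
- tube_green_5: Same kind of tube with a green cap, near the middle of the rack.
- oil_bottle: Bystander: small amber bottle with white cap, 30 mm across, 66 mm high, on the desk at the robot's side of the lane. Origin at the centre of its underside.
- petri_dish: Bystander: flat round Petri dish, 56 mm across, 14 mm high, on the desk at the robot's side of the lane. Origin at the centre of its underside.
- coplin_jar: Bystander: staining jar with black lid, 59 mm across, 102 mm high, on the desk beyond the rail side of the lane. Origin at the centre of its underside.
Not all that is in view belongs to the job. What is shaped like the tube_rack but green is not meant.

How it is judged:
By the outcome, as a careful person would: the job done as asked, in the order asked, and still so for the second after the job is handed in, with the robot touching nothing.
It also fails if it takes over 45 s, if anything falls off the work surface, if the arm or the gripper's body presses on something with over 40 N, if the wrist force passes 120 N, or if a joint passes its speed limit or range.

## Working session

There is one attempt and no reset: what is moved stays moved. The work goes in short steps, Python scripts to look and compute and a tool call to move; the robot and the scene stay as the last step left them, time stands still between calls to the robot, and variables do not carry over. Pictures are saved under pics/ and viewed, at most 11 in all, crops included, and the job is handed in when it is done.

Besides the shell and the picture viewer there is one more tool, called after "Call:" as name(argument=value, ...) on one line, values as JSON. step_arm: Moves the arm, as the interface text tells. Its arguments: {"type":"object","properties":{"targets":{"type":"array","items":{"type":"object","properties":{"angular":{"type":"array","items":{"type":"number","minimum":-1,"maximum":1}},"dp":{"type":"array","items":{"type":"number","minimum":-1,"maximum":1}},"fingers":{"type":"number"}}}},"newtons":{"type":"number"}},"required":["targets"]}

```bash
mkdir -p pics
cat > h.py <<'E'
import numpy as np, cv2
from bench import *
def cam(n):
    p=camera_params(n); f=200/np.tan(np.radians(p['vfov'])/2)
    return np.array([[f,0,p['cx']],[0,f,p['cy']],[0,0,1]]),np.array(p['D'],float),np.array(p['R']),np.array(p['t'],float)
def ray(n,px,z):
    K,D,R,t=cam(n); u=cv2.undistortPoints(np.array([[px]],float),K,D)[0,0]
    d=R.T@np.array([u[0],u[1],1]); o=-R.T@t
    return o+d*(z-o[2])/d[2]
def proj(n,X):
    K,D,R,t=cam(n); return cv2.projectPoints(np.array(X,float).reshape(-1,1,3),cv2.Rodrigues(R)[0],t,K,D)[0][:,0]
E
python3 - <<'E'
from h import *
for n in ['scene','top']:
    im=snapshot(n); cv2.imwrite(f'pics/{n}0.png',im)
    for l,z in [('lane_stop',66),('gate_rail',116),('gate_blade',63),('tube_rack',50),('lane',0),('tube_red_2',54),('tube_green_5',54),('tube_violet_0',54),('oil_bottle',0),('petri_dish',0),('coplin_jar',0)]:
        for r in pinpoint(n,l)[:3]: print(n,l,round(r['conf'],2),np.round(r['at']),np.round(ray(n,r['at'],z)))
s=sense();print(s['time'],s['tool_pos'],s['tcp_rot'],s['finger_gap'])
E
```

```text
scene lane_stop 0.62 [261. 239.] [514.  64.  66.]
scene lane_stop 0.56 [234. 231.] [576.  78.  66.]
scene gate_rail 0.76 [335. 171.] [ 526. -203.  116.]
scene gate_blade 0.91 [314. 208.] [ 511. -104.   63.]
scene tube_rack 0.78 [343. 204.] [ 482. -182.   50.]
scene tube_rack 0.69 [432. 240.] [ 252. -176.   50.]
scene lane 0.65 [320. 235.] [ 491. -104.    0.]
scene tube_violet_0 0.65 [344. 209.] [ 464. -159.   54.]
scene oil_bottle 0.54 [369. 241.] [ 389. -154.    0.]
scene petri_dish 0.75 [336. 269.] [389. -24.   0.]
scene coplin_jar 0.91 [238. 228.] [658.  -4.   0.]
scene coplin_jar 0.43 [331. 173.] [ 664. -390.    0.]
top lane_stop 0.83 [266. 193.] [512.  62.  66.]
top gate_rail 0.64 [267. 190.] [509.  52. 116.]
top gate_rail 0.58 [389. 180.] [ 523. -191.  116.]
top gate_rail 0.3 [373. 210.] [ 464. -158.  116.]
top gate_blade 0.8 [342. 193.] [508. -98.  63.]
top gate_blade 0.7 [370. 252.] [ 384. -153.   63.]
top tube_rack 0.87 [414. 298.] [ 285. -242.   50.]
top lane 0.71 [342. 204.] [493. -99.   0.]
top lane 0.7 [341. 194.] [514. -97.   0.]
top tube_red_2 0.56 [365. 197.] [ 500. -147.   54.]
top tube_green_5 0.4 [380. 201.] [ 491. -178.   54.]
top tube_violet_0 0.38 [375. 210.] [ 471. -166.   54.]
top oil_bottle 0.59 [370. 252.] [ 384. -156.    0.]
top petri_dish 0.64 [308. 243.] [407. -19.   0.]
top coplin_jar 0.77 [296. 133.] [658.   3.   0.]
1.2 [ 136.10036273 -584.38016336  231.31044997] [ 1.79998881e+02 -2.35227056e-05  1.31067730e+01] 85.35905101280932
```

Run:
```python
import cv2
a=cv2.imread('pics/top0.png')[120:330,220:500]; b=cv2.imread('pics/scene0.png')[130:310,200:470]
cv2.imwrite('pics/t1.png',cv2.resize(a,(800,600),interpolation=2)); cv2.imwrite('pics/s1.png',cv2.resize(b,(800,533),interpolation=2))
```

```text
(no output)
```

View pics/t1.png

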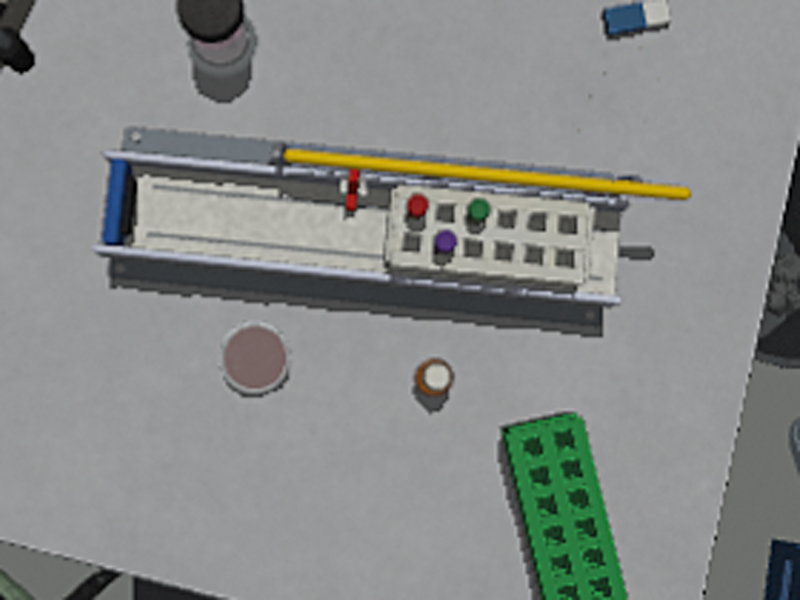

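View pics/s1.png

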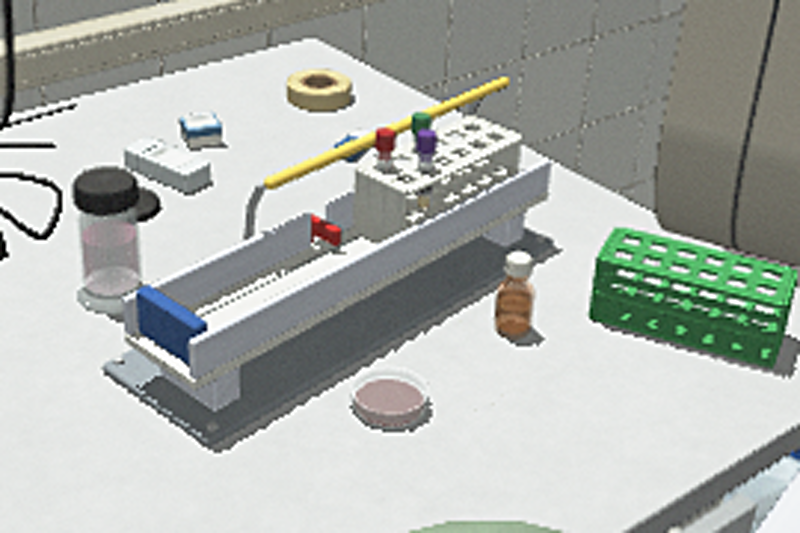

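The target is the off-white rack in the lane, at full-image pixel (390,202). The only look-alike is the green rack at (416,295), which I reject. The red blade is at (343,187), the blue stop at (261,190), and the yellow rail runs from (320,174) to (461,187). The crop confirms the choice. Next I fit the lane pose.

```bash
cat > fit.py <<'E'
from h import *
from scipy.optimize import least_squares
def c(ca,x,y): return (220+x*.35,120+y*.35) if ca=='top' else (200+x*.3375,130+y*.3375)
obs=[('top',(0,160,66),(266,193)),('top',(13,0,63),(342,193)),('scene',(13,0,63),(314,208)),('scene',(0,160,66),(261,239)),
('top',(40,-235,116),c('top',688,193)),('top',(40,50,116),c('top',287,155)),('scene',(40,50,116),c('scene',268,184)),('scene',(40,-235,116),c('scene',507,82)),('scene',(40,-90,116),(335,171))]
def W(p,X):
    co,s=np.cos(p[2]),np.sin(p[2]); X=np.atleast_2d(X).astype(float)
    return np.c_[p[0]+co*X[:,0]-s*X[:,1],p[1]+s*X[:,0]+co*X[:,1],X[:,2]]
if __name__=='__main__':
    r=least_squares(lambda p:np.concatenate([proj(o[0],W(p,o[1]))[0]-o[2] for o in obs]),[494,-99,-.1],loss='soft_l1')
    p=r.x; print(p[:2],np.degrees(p[2])); print(np.round(r.fun.reshape(-1,2),1))
    np.save('p.npy',p)
    # rack top rear edge (z=108): from crop top
    I=lambda X:(np.array(X)[:2]-p[:2])@np.array([[np.cos(p[2]),-np.sin(p[2])],[np.sin(p[2]),np.cos(p[2])]])
    for n,px in [('top rear',c('top',592,240)),('top front',c('top',388,235))]: print(n,I(ray('top',px,108)))
    print('rear scene',I(ray('scene',c('scene',520,130),108)))
    for y in(-190,): print(W(p,(-18,y,0)))
E
python3 fit.py
```

```text
[493.34682759 -97.25867954] -6.973557287886211
[[ 0.4 -0.8]
 [ 0.4  0.7]
 [-0.   1.9]
 [ 1.5 -0.4]
 [ 1.1  0.4]
 [-1.5  0. ]
 [-1.   0.1]
 [-0.1 -0.8]
 [-1.9  2.3]]
top rear [   2.42553446 -170.69945264]
top front [ -8.02879567 -28.85731046]
rear scene [ -20.90014232 -176.02951258]
[[ 452.41184733 -283.66771202    0.        ]]
```

Call:
step_arm(targets=[{"dp": [0.12, -0.07, 0], "angular": [0, 0, -0.05], "fingers": 0.235}, {"dp": [0.24, -0.14, 0], "angular": [0, 0, -0.1], "fingers": 0.235}, {"dp": [0.36, -0.21, 0], "angular": [0, 0, -0.15], "fingers": 0.235}, {"dp": [0.48, -0.28, 0], "angular": [0, 0, -0.2], "fingers": 0.235}, {"dp": [0.6, -0.35, 0], "angular": [0, 0, -0.25], "fingers": 0.235}, {"dp": [0.72, -0.42, 0], "angular": [0, 0, -0.3], "fingers": 0.235}, {"dp": [0.83, -0.48, 0], "angular": [0, 0, -0.35], "fingers": 0.235}, {"dp": [0.93, -0.53, 0], "angular": [0, 0, -0.388], "fingers": 0.235}])

```text
time: 2.2
tool_pos: [293.9, -438.3, 231.4]
tcp_rot: [180.0, 0.0, 83.2]
ft_force: [0.3, 0.3, 1.1]
finger_gap: 65.0
grip_force: 0.0
```

Call:
step_arm(targets=[{"dp": [0.12, 0.1, 0.02], "fingers": 0.235}, {"dp": [0.24, 0.2, 0.04], "fingers": 0.235}, {"dp": [0.36, 0.31, 0.06], "fingers": 0.235}, {"dp": [0.48, 0.41, 0.08], "fingers": 0.235}, {"dp": [0.6, 0.51, 0.1], "fingers": 0.235}, {"dp": [0.7, 0.6, 0.12], "fingers": 0.235}, {"dp": [0.78, 0.67, 0.14], "fingers": 0.235}, {"dp": [0.81, 0.695, 0.155], "fingers": 0.235}])

```text
validation failed for argument at $.ta...
```

```bash
cat > look.py <<'E'
import sys; from h import *; from fit import W
p=np.load('p.npy'); R=np.array([[np.cos(p[2]),-np.sin(p[2])],[np.sin(p[2]),np.cos(p[2])]])
I=lambda X:(np.array(X)[:2]-p[:2])@R
s=sense(); t=s['tool_pos']; print(s['time'],'lane',np.round(I(t),1),'z',round(t[2],1),'yaw rel',s['tcp_rot'][2]-90-np.degrees(p[2]),s['ft_force'],s['finger_gap'])
cams=sys.argv[2:]
ims=[]
for c in cams:
    im=snapshot(c)
    if c=='wrist':
        for X in [(40,-235,116),(40,-90,116),(26,-172,108),(-26,-172,108),(-32,-200,80),(32,-200,80)]:
            u=proj(c,W(p,X))[0]; print(X,u)
            if abs(u).max()<2000: cv2.drawMarker(im,tuple(int(v) for v in u),(255,0,255),0,14)
        ims.append(im)
    else:
        x,y,w,h=(220,120,280,175) if c=='top' else (200,130,280,175)
        ims.append(cv2.resize(im[y:y+h,x:x+w],(640,400),interpolation=2))
if ims:
    o=np.vstack(ims); k=min(1,600/o.shape[0]); cv2.imwrite(f'pics/{sys.argv[1]}.png',cv2.resize(o,None,fx=k,fy=k,interpolation=3))
E
python3 look.py w1 wrist
```

```text
2.2 lane [-156.6 -362.7] z 231.4 yaw rel 0.19595753307429487 [0.27131087 0.27678359 1.06180922] 64.96089669905687
(40, -235, 116) [558.89793913  50.98602796]
(40, -90, 116) [ 602.44032116 -172.24603527]
(26, -172, 108) [552.29120372 -35.25991783]
(-26, -172, 108) [487.65417364 -38.30516969]
(-32, -200, 80) [458.61207572  12.63538999]
(32, -200, 80) [528.49788257  15.06120289]
```

View pics/w1.png

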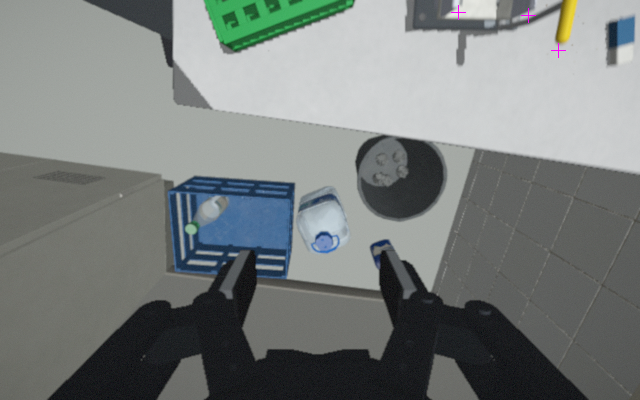

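The move was refused, probably because "angular" was missing. The picture is from the old pose: it shows the rail end at (567,42), close to the prediction. I'm resending the move.

Call:
step_arm(targets=[{"dp": [0.12, 0.1, 0.02], "angular": [0, 0, 0], "fingers": 0.235}, {"dp": [0.24, 0.2, 0.04], "angular": [0, 0, 0], "fingers": 0.235}, {"dp": [0.36, 0.31, 0.06], "angular": [0, 0, 0], "fingers": 0.235}, {"dp": [0.48, 0.41, 0.08], "angular": [0, 0, 0], "fingers": 0.235}, {"dp": [0.6, 0.51, 0.1], "angular": [0, 0, 0], "fingers": 0.235}, {"dp": [0.7, 0.6, 0.12], "angular": [0, 0, 0], "fingers": 0.235}, {"dp": [0.78, 0.67, 0.14], "angular": [0, 0, 0], "fingers": 0.235}, {"dp": [0.81, 0.695, 0.155], "angular": [0, 0, 0], "fingers": 0.235}])

```text
time: 3.25
tool_pos: [451.6, -294.7, 200.1]
tcp_rot: [-180.0, 0.0, 83.0]
ft_force: [0.4, -0.6, -0.3]
finger_gap: 65.5
grip_force: 0.0
```

```bash
python3 look.py w2 wrist
```

```text
3.25 lane [ -17.5 -201.1] z 200.1 yaw rel -0.05965805590795714 [ 0.3661787  -0.62219143 -0.27332907] 65.49786910592319
(40, -235, 116) [385.68731713 244.7413768 ]
(40, -90, 116) [399.99896703  60.26429885]
(26, -172, 108) [372.06576745 170.94107187]
(-26, -172, 108) [308.66306787 170.94981957]
(-32, -200, 80) [303.44859444 193.89132112]
(32, -200, 80) [371.45955578 193.86334486]
```

View pics/w2.png

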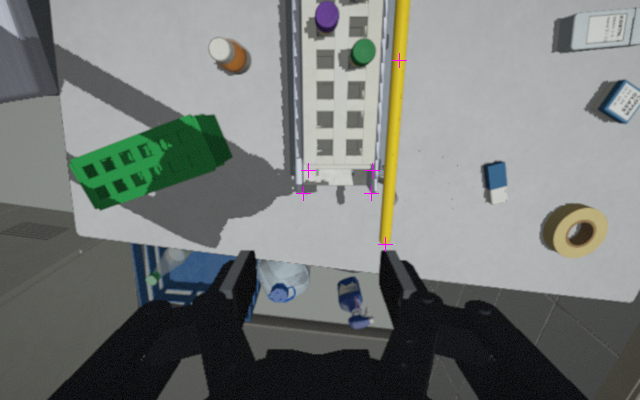

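The fit agrees with the picture: the wall ends are at (298,190) and (374,190), and the rail end is at (387,240). The rack's rear edge is around row 167. I go down inside the rail, behind the rack.

Call:
step_arm(targets=[{"dp": [0.02, -0.02, 0.06], "angular": [0, 0, 0], "fingers": 0.235}, {"dp": [0.02, -0.02, 0.14], "angular": [0, 0, 0], "fingers": 0.235}, {"dp": [0.02, -0.02, 0.23], "angular": [0, 0, 0], "fingers": 0.235}, {"dp": [0.02, -0.02, 0.32], "angular": [0, 0, 0], "fingers": 0.235}, {"dp": [0.02, -0.02, 0.41], "angular": [0, 0, 0], "fingers": 0.235}, {"dp": [0.02, -0.02, 0.5], "angular": [0, 0, 0], "fingers": 0.235}, {"dp": [0.02, -0.02, 0.56], "angular": [0, 0, 0], "fingers": 0.235}, {"dp": [0.02, -0.02, 0.59], "angular": [0, 0, 0], "fingers": 0.235}])

```text
time: 4.3
tool_pos: [447.3, -290.5, 81.3]
tcp_rot: [-180.0, -0.0, 83.0]
ft_force: [1.1, 0.3, -0.2]
finger_gap: 65.4
grip_force: 0.0
```

```bash
python3 look.py a3 wrist scene
```

```text
4.3 lane [ -22.2 -197.4] z 81.3 yaw rel -0.07476403566461176 [ 1.11547065  0.27770153 -0.15873345] 65.40876582138698
(40, -235, 116) [448.85262026 361.51116833]
(40, -90, 116) [509.6738141   18.87670499]
(26, -172, 108) [430.54855402 236.01194242]
(-26, -172, 108) [311.89281356 236.1937337 ]
(-32, -200, 80) [302.47068407 260.67595996]
(32, -200, 80) [416.84268215 260.47131261]
```

View pics/a3.png

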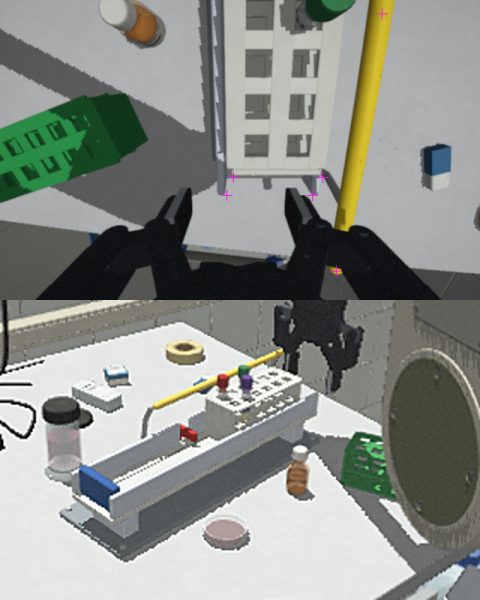

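Both fingers are inside the rail and behind the rack, with nothing touching. The rail runs at wrist-view column ~345 and the rack's rear edge is at row ~172. I push the rail outward.

Call:
step_arm(targets=[{"dp": [0, 0.03, 0], "angular": [0, 0, 0], "fingers": 0.235}, {"dp": [0, 0.07, 0], "angular": [0, 0, 0], "fingers": 0.235}, {"dp": [0, 0.115, 0], "angular": [0, 0, 0], "fingers": 0.235}, {"dp": [0, 0.16, 0], "angular": [0, 0, 0], "fingers": 0.235}, {"dp": [0, 0.205, 0], "angular": [0, 0, 0], "fingers": 0.235}, {"dp": [0, 0.25, 0], "angular": [0, 0, 0], "fingers": 0.235}, {"dp": [0, 0.28, 0], "angular": [0, 0, 0], "fingers": 0.235}, {"dp": [0, 0.3, 0], "angular": [0, 0, 0], "fingers": 0.235}])

```text
time: 5.4
tool_pos: [507.0, -297.9, 81.8]
tcp_rot: [-179.9, -0.0, 83.0]
ft_force: [-3.5, 0.2, -2.5]
finger_gap: 65.2
grip_force: 1.7
```

```bash
python3 look.py a4 wrist top
```

```text
5.4 lane [  37.9 -197.5] z 81.8 yaw rel -0.06662360280257662 [-3.53292359  0.24375834 -2.50673176] 65.19280993107957
(40, -235, 116) [323.59333908 360.45106591]
(40, -90, 116) [326.08864011  17.19950221]
(26, -172, 108) [292.27739858 234.94433217]
(-26, -172, 108) [175.02201031 234.79533031]
(-32, -200, 80) [195.10709513 259.32124895]
(32, -200, 80) [308.49554023 259.54867118]
```

View pics/a4.png

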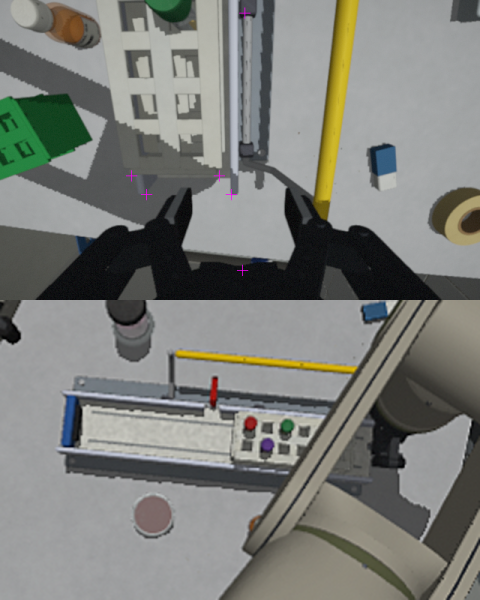

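The blade (top view, crop px (213,390)) is swung out and clear of the lane. I check the gate angle from the rail end.

Run:
```python
from fit import *
p=np.load('p.npy')
for th in (.4,.45,.5,.55,.6,.65):
    a=np.arctan2(103.5,-6)-th; r=np.hypot(103.5,6)
    X=46+r*np.cos(a),12.5+r*np.sin(a)
    print(th,np.round(X),proj('top',W(p,(X[0],50,X[1])))[0],proj('wrist',W(p,(X[0],-120,X[1])))[0])
print('obs top',323.2,150.9)
```

```text
0.4 [ 81. 110.] [321.21672766 155.08183232] [433.07862536 111.69056127]
0.45 [ 86. 108.] [321.50022425 152.95954749] [443.70175346 111.66899778]
0.5 [ 90. 106.] [321.78208393 150.92192902] [453.45028713 111.64045442]
0.55 [ 95. 104.] [322.06142569 148.97475489] [462.29200904 111.60438831]
0.6 [ 99. 101.] [322.33739194 147.12336441] [470.21079883 111.56042376]
0.65 [104.  99.] [322.60915234 145.37264235] [477.20504304 111.50836797]
obs top 323.2 150.9
```

The gate is at about 0.5 rad. I push the rack now.

Call:
step_arm(targets=[{"dp": [0.025, 0, 0], "angular": [0, 0, 0], "fingers": 0.235}, {"dp": [0.055, 0, 0], "angular": [0, 0, 0], "fingers": 0.235}, {"dp": [0.085, 0, 0], "angular": [0, 0, 0], "fingers": 0.235}, {"dp": [0.12, 0, 0], "angular": [0, 0, 0], "fingers": 0.235}, {"dp": [0.155, 0, 0], "angular": [0, 0, 0], "fingers": 0.235}, {"dp": [0.19, 0, 0], "angular": [0, 0, 0], "fingers": 0.235}, {"dp": [0.22, 0, 0], "angular": [0, 0, 0], "fingers": 0.235}, {"dp": [0.24, 0, 0], "angular": [0, 0, 0], "fingers": 0.235}])

```text
time: 6.5
tool_pos: [513.1, -250.0, 82.3]
tcp_rot: [-180.0, -0.0, 83.0]
ft_force: [-3.1, -1.5, 0.7]
finger_gap: 65.3
grip_force: 1.7
```

```bash
python3 look.py a5 wrist top
```

```text
6.5 lane [  38.1 -149.3] z 82.3 yaw rel -0.06201067321772502 [-3.13379369 -1.4866203   0.66103127] 65.3402467606717
(40, -235, 116) [323.30154971 428.37981293]
(40, -90, 116) [325.56432358 162.96827111]
(26, -172, 108) [295.50007383 324.37056893]
(-26, -172, 108) [191.10628679 323.80025109]
(-32, -200, 80) [206.30544658 328.61422716]
(32, -200, 80) [309.60334215 329.07875306]
```

View pics/a5.png

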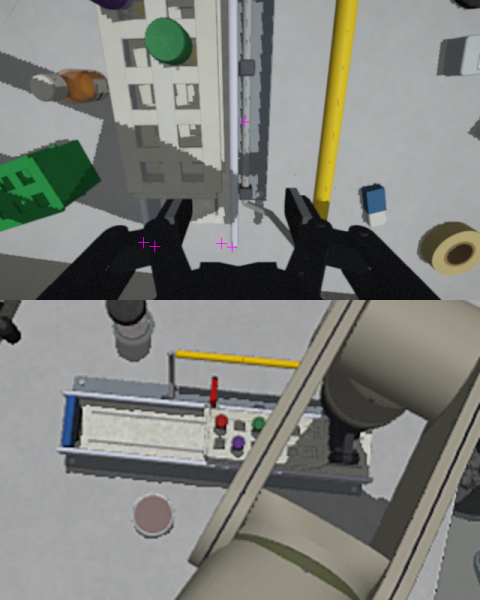

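The rack moved about 33 mm (its front edge is now at crop px 205). The tubes are standing and the gate is still open. I keep pushing.

Call:
step_arm(targets=[{"dp": [0.03, 0, 0], "angular": [0, 0, 0], "fingers": 0.235}, {"dp": [0.075, 0, 0], "angular": [0, 0, 0], "fingers": 0.235}, {"dp": [0.13, 0, 0], "angular": [0, 0, 0], "fingers": 0.235}, {"dp": [0.185, 0, 0], "angular": [0, 0, 0], "fingers": 0.235}, {"dp": [0.24, 0, 0], "angular": [0, 0, 0], "fingers": 0.235}, {"dp": [0.295, 0, 0], "angular": [0, 0, 0], "fingers": 0.235}, {"dp": [0.345, 0, 0], "angular": [0, 0, 0], "fingers": 0.235}, {"dp": [0.38, 0, 0], "angular": [0, 0, 0], "fingers": 0.235}])

```text
time: 7.6
tool_pos: [522.4, -174.3, 82.3]
tcp_rot: [-180.0, -0.0, 83.0]
ft_force: [-2.0, -1.8, -0.7]
finger_gap: 65.0
grip_force: 1.5
```

Call:
step_arm(targets=[{"dp": [0.03, 0, 0], "angular": [0, 0, 0], "fingers": 0.235}, {"dp": [0.07, 0, 0], "angular": [0, 0, 0], "fingers": 0.235}, {"dp": [0.11, 0, 0], "angular": [0, 0, 0], "fingers": 0.235}, {"dp": [0.15, 0, 0], "angular": [0, 0, 0], "fingers": 0.235}, {"dp": [0.19, 0, 0], "angular": [0, 0, 0], "fingers": 0.235}, {"dp": [0.23, 0, 0], "angular": [0, 0, 0], "fingers": 0.235}, {"dp": [0.26, 0, 0], "angular": [0, 0, 0], "fingers": 0.235}, {"dp": [0.28, 0, 0], "angular": [0, 0, 0], "fingers": 0.235}])

```text
time: 8.6
tool_pos: [529.2, -119.1, 82.3]
tcp_rot: [-180.0, 0.0, 83.0]
ft_force: [-2.6, -1.9, -0.5]
finger_gap: 65.4
grip_force: 1.5
```

```bash
python3 look.py a6 wrist top
```

```text
8.6 lane [ 38.3 -17.3] z 82.3 yaw rel -0.0596329185854616 [-2.59194151 -1.9185486  -0.49156327] 65.40727729958115
(40, -235, 116) [321.86139738 554.04835275]
(40, -90, 116) [323.14577714 411.40673238]
(26, -172, 108) [300.66387422 487.28568013]
(-26, -172, 108) [221.14705716 486.42093124]
(-32, -200, 80) [228.49516575 464.93424011]
(32, -200, 80) [311.09357271 465.61880285]
```

View pics/a6.png

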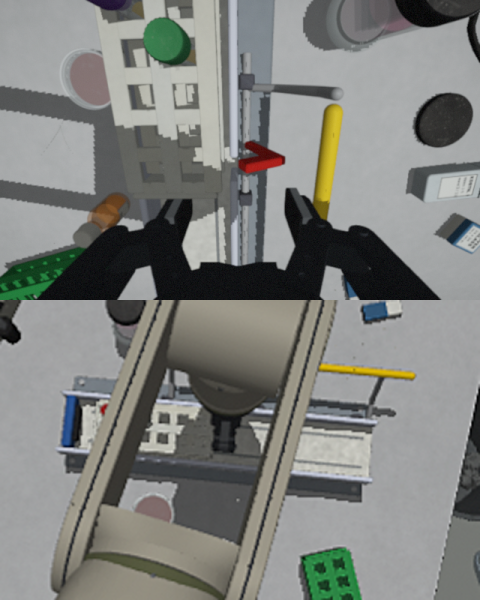

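The rack is passing the gate. The blade (wrist-view px (265,157)) is well clear of the wall and the tubes are standing. I make the last stretch gently, watching the force.

Call:
step_arm(targets=[{"dp": [0.01, 0, 0], "angular": [0, 0, 0], "fingers": 0.235}, {"dp": [0.025, 0, 0], "angular": [0, 0, 0], "fingers": 0.235}, {"dp": [0.04, 0, 0], "angular": [0, 0, 0], "fingers": 0.235}, {"dp": [0.055, 0, 0], "angular": [0, 0, 0], "fingers": 0.235}, {"dp": [0.065, 0, 0], "angular": [0, 0, 0], "fingers": 0.235}, {"dp": [0.075, 0, 0], "angular": [0, 0, 0], "fingers": 0.235}, {"dp": [0.085, 0, 0], "angular": [0, 0, 0], "fingers": 0.235}, {"dp": [0.09, 0, 0], "angular": [0, 0, 0], "fingers": 0.235}])

```text
time: 9.7
tool_pos: [531.5, -101.5, 82.3]
tcp_rot: [180.0, -0.0, 83.0]
ft_force: [-3.2, -2.1, -0.7]
finger_gap: 65.1
grip_force: 1.5
```

Call:
step_arm(targets=[{"dp": [0.002, 0, 0], "angular": [0, 0, 0], "fingers": 0.235}, {"dp": [0.004, 0, 0], "angular": [0, 0, 0], "fingers": 0.235}, {"dp": [0.006, 0, 0], "angular": [0, 0, 0], "fingers": 0.235}, {"dp": [0.008, 0, 0], "angular": [0, 0, 0], "fingers": 0.235}, {"dp": [0.01, 0, 0], "angular": [0, 0, 0], "fingers": 0.235}, {"dp": [0.01, 0, 0], "angular": [0, 0, 0], "fingers": 0.235}, {"dp": [0.01, 0, 0], "angular": [0, 0, 0], "fingers": 0.235}, {"dp": [0.01, 0, 0], "angular": [0, 0, 0], "fingers": 0.235}])

```text
time: 10.7
tool_pos: [531.7, -99.6, 82.3]
tcp_rot: [180.0, -0.0, 83.0]
ft_force: [-2.4, -1.9, 0.0]
finger_gap: 65.3
grip_force: 1.4
```

Call:
step_arm(targets=[{"dp": [0.002, 0, 0], "angular": [0, 0, 0], "fingers": 0.235}, {"dp": [0.004, 0, 0], "angular": [0, 0, 0], "fingers": 0.235}, {"dp": [0.006, 0, 0], "angular": [0, 0, 0], "fingers": 0.235}, {"dp": [0.008, 0, 0], "angular": [0, 0, 0], "fingers": 0.235}, {"dp": [0.01, 0, 0], "angular": [0, 0, 0], "fingers": 0.235}, {"dp": [0.01, 0, 0], "angular": [0, 0, 0], "fingers": 0.235}, {"dp": [0.01, 0, 0], "angular": [0, 0, 0], "fingers": 0.235}, {"dp": [0.01, 0, 0], "angular": [0, 0, 0], "fingers": 0.235}])

```text
time: 11.7
tool_pos: [531.9, -97.6, 82.3]
tcp_rot: [-180.0, -0.0, 83.0]
ft_force: [-2.9, -1.2, -0.4]
finger_gap: 65.2
grip_force: 1.4
```

Call:
step_arm(targets=[{"dp": [0.002, 0, 0], "angular": [0, 0, 0], "fingers": 0.235}, {"dp": [0.004, 0, 0], "angular": [0, 0, 0], "fingers": 0.235}, {"dp": [0.006, 0, 0], "angular": [0, 0, 0], "fingers": 0.235}, {"dp": [0.008, 0, 0], "angular": [0, 0, 0], "fingers": 0.235}, {"dp": [0.01, 0, 0], "angular": [0, 0, 0], "fingers": 0.235}, {"dp": [0.01, 0, 0], "angular": [0, 0, 0], "fingers": 0.235}, {"dp": [0.01, 0, 0], "angular": [0, 0, 0], "fingers": 0.235}, {"dp": [0.01, 0, 0], "angular": [0, 0, 0], "fingers": 0.235}])

```text
time: 12.7
tool_pos: [532.2, -95.6, 82.3]
tcp_rot: [-180.0, -0.0, 83.0]
ft_force: [-2.4, -1.9, -0.4]
finger_gap: 65.3
grip_force: 1.4
```

Call:
step_arm(targets=[{"dp": [0.002, 0, 0], "angular": [0, 0, 0], "fingers": 0.235}, {"dp": [0.004, 0, 0], "angular": [0, 0, 0], "fingers": 0.235}, {"dp": [0.006, 0, 0], "angular": [0, 0, 0], "fingers": 0.235}, {"dp": [0.008, 0, 0], "angular": [0, 0, 0], "fingers": 0.235}, {"dp": [0.01, 0, 0], "angular": [0, 0, 0], "fingers": 0.235}, {"dp": [0.01, 0, 0], "angular": [0, 0, 0], "fingers": 0.235}, {"dp": [0.01, 0, 0], "angular": [0, 0, 0], "fingers": 0.235}, {"dp": [0.01, 0, 0], "angular": [0, 0, 0], "fingers": 0.235}])

```text
time: 13.7
tool_pos: [532.1, -95.1, 82.4]
tcp_rot: [-180.0, 0.1, 82.9]
ft_force: [-3.8, -9.5, 1.1]
finger_gap: 65.4
grip_force: 5.5
```

```bash
python3 look.py a7 wrist scene
```

```text
13.7 lane [38.2  6.8] z 82.4 yaw rel -0.07835548991466812 [-3.77832266 -9.4567232   1.12973941] 65.40014043904704
(40, -235, 116) [321.87938035 568.96849911]
(40, -90, 116) [323.03557932 440.68619018]
(26, -172, 108) [301.62886366 507.14370703]
(-26, -172, 108) [225.71925001 506.28452501]
(-32, -200, 80) [232.10473332 482.55952306]
(32, -200, 80) [311.52781793 483.24595118]
```

View pics/a7.png

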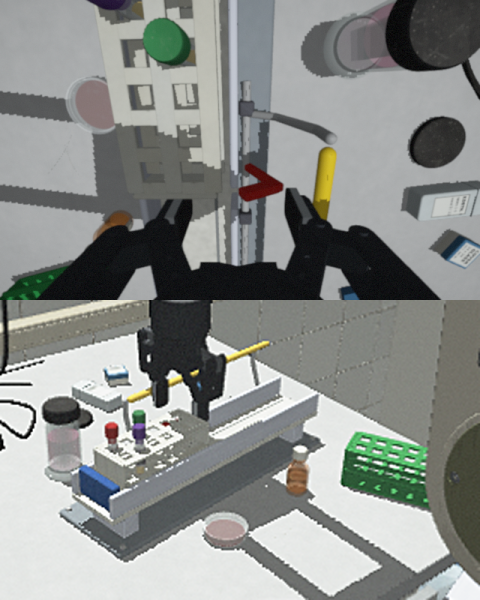

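The rack is home: the hand stalls at the stop with about 8 N of push, where the geometry predicts it. The tubes are standing. I back off a little, then let the gate follow the finger shut.

Call:
step_arm(targets=[{"dp": [-0.01, 0, 0], "angular": [0, 0, 0], "fingers": 0.235}, {"dp": [-0.025, 0, 0], "angular": [0, 0, 0], "fingers": 0.235}, {"dp": [-0.04, 0, 0], "angular": [0, 0, 0], "fingers": 0.235}, {"dp": [-0.04, -0.02, 0], "angular": [0, 0, 0], "fingers": 0.235}, {"dp": [-0.04, -0.05, 0], "angular": [0, 0, 0], "fingers": 0.235}, {"dp": [-0.04, -0.085, 0], "angular": [0, 0, 0], "fingers": 0.235}, {"dp": [-0.04, -0.12, 0], "angular": [0, 0, 0], "fingers": 0.235}, {"dp": [-0.04, -0.15, 0], "angular": [0, 0, 0], "fingers": 0.235}])

```text
time: 14.8
tool_pos: [501.2, -97.9, 82.3]
tcp_rot: [180.0, 0.0, 82.9]
ft_force: [-1.9, -0.3, -0.3]
finger_gap: 65.5
grip_force: 0.7
```

Call:
step_arm(targets=[{"dp": [0, -0.03, 0], "angular": [0, 0, 0], "fingers": 0.235}, {"dp": [0, -0.06, 0], "angular": [0, 0, 0], "fingers": 0.235}, {"dp": [0, -0.09, 0], "angular": [0, 0, 0], "fingers": 0.235}, {"dp": [0, -0.115, 0], "angular": [0, 0, 0], "fingers": 0.235}, {"dp": [0, -0.14, 0], "angular": [0, 0, 0], "fingers": 0.235}, {"dp": [0, -0.16, 0], "angular": [0, 0, 0], "fingers": 0.235}, {"dp": [0, -0.17, 0], "angular": [0, 0, 0], "fingers": 0.235}, {"dp": [0, -0.17, 0], "angular": [0, 0, 0], "fingers": 0.235}])

```text
time: 15.8
tool_pos: [467.9, -93.8, 82.3]
tcp_rot: [180.0, -0.0, 82.9]
ft_force: [0.6, -0.3, -0.1]
finger_gap: 65.4
grip_force: 0.0
```

```bash
python3 look.py a8 wrist scene
```

```text
15.8 lane [-25.7   0.4] z 82.3 yaw rel -0.07965805249294267 [ 0.55685307 -0.33068472 -0.08262047] 65.36506482907421
(40, -235, 116) [409.42293281 564.63844144]
(40, -90, 116) [438.88183191 432.09160413]
(26, -172, 108) [396.05680027 501.79620636]
(-26, -172, 108) [318.9459998  502.48080316]
(-32, -200, 80) [311.19378577 479.11577932]
(32, -200, 80) [391.6724667  478.55033452]
```

View pics/a8.png

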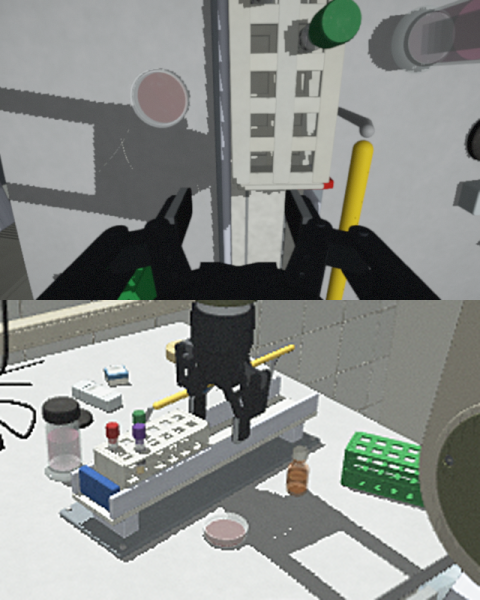

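The fingers are free and the gate has followed in. I lift straight up, then back away.

Call:
step_arm(targets=[{"dp": [0, 0, -0.05], "angular": [0, 0, 0], "fingers": 0.235}, {"dp": [0, 0, -0.13], "angular": [0, 0, 0], "fingers": 0.235}, {"dp": [0, 0, -0.23], "angular": [0, 0, 0], "fingers": 0.235}, {"dp": [0, 0, -0.34], "angular": [0, 0, 0], "fingers": 0.235}, {"dp": [0, 0, -0.46], "angular": [0, 0, 0], "fingers": 0.235}, {"dp": [0, 0, -0.58], "angular": [0, 0, 0], "fingers": 0.235}, {"dp": [-0.05, 0, -0.68], "angular": [0, 0, 0], "fingers": 0.235}, {"dp": [-0.1, 0, -0.72], "angular": [0, 0, 0], "fingers": 0.235}])

```text
time: 16.9
tool_pos: [466.4, -114.2, 229.0]
tcp_rot: [179.8, 0.0, 83.0]
ft_force: [0.1, -0.1, -0.2]
finger_gap: 65.2
grip_force: 0.0
```

Call:
step_arm(targets=[{"dp": [-0.12, 0, 0], "angular": [0, 0, 0], "fingers": 0.235}, {"dp": [-0.25, 0, 0], "angular": [0, 0, 0], "fingers": 0.235}, {"dp": [-0.4, 0, 0], "angular": [0, 0, 0], "fingers": 0.235}, {"dp": [-0.55, 0, 0], "angular": [0, 0, 0], "fingers": 0.235}, {"dp": [-0.7, 0, 0], "angular": [0, 0, 0], "fingers": 0.235}, {"dp": [-0.85, 0, 0], "angular": [0, 0, 0], "fingers": 0.235}, {"dp": [-0.95, 0, 0], "angular": [0, 0, 0], "fingers": 0.235}, {"dp": [-1, 0, 0], "angular": [0, 0, 0], "fingers": 0.235}])

```text
time: 17.9
tool_pos: [440.6, -313.0, 226.2]
tcp_rot: [-180.0, -0.0, 82.9]
ft_force: [-0.6, 0.1, 0.1]
finger_gap: 65.3
grip_force: 0.0
```

```bash
python3 look.py a9 top scene
python3 - <<'E'
from fit import *
p=np.load('p.npy')
for n in('top','scene'):
    x0,y0=(220,120) if n=='top' else (200,130)
    dy=0 if n=='top' else 300
    for X in [(40,50,116),(13,0,63),(-26,16,108),(26,160,108),(-26,160,108)]:
        u=proj(n,W(p,X))[0]; print(n,X,np.round(u),'disp',np.round(((u-[x0,y0])*1.714)+[0,dy]))
E
```

```text
17.9 lane [ -26.2 -220.5] z 226.2 yaw rel -0.13615338487668982 [-0.58248719  0.14574984  0.06995717] 65.30767730318055
top (40, 50, 116) [319. 174.] disp [170.  93.]
top (13, 0, 63) [342. 194.] disp [210. 126.]
top (-26, 16, 108) [333. 209.] disp [193. 152.]
top (26, 160, 108) [265. 177.] disp [77. 97.]
top (-26, 160, 108) [262. 202.] disp [ 71. 140.]
scene (40, 50, 116) [289. 192.] disp [153. 407.]
scene (13, 0, 63) [314. 210.] disp [195. 437.]
scene (-26, 16, 108) [322. 201.] disp [209. 422.]
scene (26, 160, 108) [253. 216.] disp [ 92. 447.]
scene (-26, 160, 108) [270. 226.] disp [121. 465.]
```

View pics/a9.png

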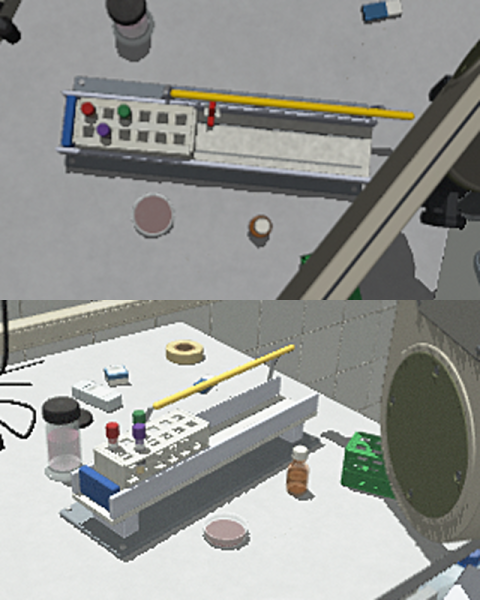

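The rack sits against the blue stop: its front edge is at crop px ~75 (predicted 71–77) and its rear at ~195 (predicted 193). The rail end is at (170,93) and the blade at (212,115), so the gate is shut behind it. The tubes are standing, the bystanders haven't moved and the hand is clear.

```bash
python3 -c "
from bench import *
print(hand_in())"
```

```text
the job is handed in; nothing more can be done
None
```

The tube rack is home against the blue end stop with the gate shut behind it and the hand clear; the tubes are standing, the bystanders look unmoved, and I handed the job in at about 18 s.

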